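# Find the case with the steel drift by its weight and present it

### The arm

A 6-joint arm with a two-finger parallel gripper is mounted at the origin on a cart in front of the work surface, level with it; the furniture and walls round the work are solid. World frame = base frame: x ahead of the robot, y to its left, z up, the work surface at z = 0. Lengths are in m, angles in rad, forces in N, time in s.
With the tool pointing down it reaches from about 0.325 to 0.75 m from the base axis. Payload 7.6 kg.
Tool frame: the origin (TCP) lies at the very end of the fingers, on their centre line; the grasp point (between the pads) lies 19 mm behind it (r.tcp_to_grasp is the distance from the TCP to the grasp point, in m); x points along the fingers, z is the direction in which the jaws open and shut, and the axes are right-handed (so a half turn about x gives the same grasp; the last joint's range is limited). The gripper opens to 85 mm and grips with 20 to 120 N. Pads are 22 mm wide; open, the fingers measure 114 mm over their backs; the gripper's body (76 mm by 85 mm) begins 54 mm behind the grasp point. The pads swing forward as they close: fully open they stand 13 mm farther back than shut.
Start: joints at [1.212, 0.052, 1.401, -0, 1.689, -0.07], TCP at [0.15, 0.503, 0.231] pointing down, gripper open.
Joint ranges: [-2.9, 2.9], [-0.91, 2.17], [0.12, 2.37], [-1.06, 4.2], [0.26, 2.73], [-2.93, 2.93]. Speed limits (rad/s): [2.57, 2.57, 3.01, 3.14, 3.14, 3.14].

### API

Orientations are given as a rotation vector (axis times angle).
In Python, from plant import r, vision, job gives the robot as it stands.
- The arm moves only by the shell command python3 -m pendant 'ROWS' [OPENING]. ROWS is JSON, a list of rows, each a list of 4 numbers: the shift along the world's x, y, z in units of 0.15 m (1.0 is 0.15 m), then the turn about the world's z in units of 120 degrees (1.0 is 120 degrees). In form: [[dx, dy, dz, spin], ...]. A call has 1 to 8 rows; each row is the pose to reach, as a shift and turn from the pose commanded when the call began; what a row does not reach only later rows make up. A row lasts 1/12 s, in which the tool goes at most 41.7 mm and 7.16 degrees, less where a joint would pass 70% of its speed; a pose out of reach is approached as far as the arm can. A call with a number of a shift or a turn outside -1 to 1 is refused whole. A call with a gripper value outside its range is refused whole. OPENING is the closure, from -1 (fully open) to 1 (shut), so that 0 is half open, set as the call begins (- or left out, the last holds). The fingers move at their own pace and stop on an object; the grip force is fixed at half the most. Time passes only in rows, so rows that repeat a pose let the fingers close. It gives the time, the measured TCP pose, the force and the opening at its end, in the units of the state.
- r.get_obs(): the state, without advancing time (a new reading comes with each control period).
- vision.snapshot(name): name is "scene" or "top" or "wrist"; returns (picture, depth): 480x640x3 uint8, blue, green, red; 480x640 float32, m along the optical axis (not along the pixel's ray), 0 where there is no reading.
- vision.get_calibration(name): a dict with "mtx" (3x3 intrinsics, pixels), "extrinsics" (4x4, takes a point from camera to world coordinates). Camera axes: x right, y down, z forward; pixel columns grow to the right and rows downward; lengths in m; the calibration is good to about 2 mm. A picture is of the moment at which its call begins: read the wrist's pose just before it. get_calibration takes no time and is no camera call; for the wrist camera it gives the pose at the moment of the call.
- job.close_job(): hands the job in, once; it reports no verdict.
The state is a dict: "time_s": time; "q": joint angles; "joint_velocities": joint speeds; "joint_efforts": joint torques, N m; "position": TCP position; "orientation": TCP orientation; "contact_force": force on the tool from outside, world axes, zero at the start; "wrist_torque": the same for the moment, N m; "finger_gap": opening from 0.0 (shut) to 1.0 (fully open).
Only numpy, scipy, OpenCV 4.12 (cv2) and the standard library are available. Lean on these libraries where they do the work, as an engineer would, in place of code of your own. Each camera call takes 0.05 s, during which the arm holds its last target.

### The job

Of the two closed drift cases in the wooden rack, one holds the heavy steel drift and the other a light nylon one. Lift the red-capped case well clear of the rack, feel its weight and stand it back in a socket of the rack, then lift the blue-capped case the same way. Finish holding the heavier case in the gripper, upright and still, about 15 cm above the middle of the black mat, with the lighter one let go, standing fully seated in a socket of the rack; do not tip either case over or disturb the other things on the worktop.

Things in the scene. Friction and masses are not known exactly. Their poses are not given: they have to be found in the camera images.
- case_red: closed upright grey plastic cylinder, fixed bright red screw cap; 46 mm diameter, 92 mm tall (grey body 71, cap 21), straight sides, grippable at any height. Origin: centre of underside, z up. A loose drift is hidden inside: one case weighs 0.4 to 0.7 kg, the other 0.09 to 0.19 kg; either colour may be the heavier
- case_blue: closed upright grey plastic cylinder, fixed blue screw cap; 46 mm diameter, 92 mm tall (grey body 71, cap 21), straight sides, grippable at any height. Origin: centre of underside, z up. A loose drift is hidden inside: one case weighs 0.4 to 0.7 kg, the other 0.09 to 0.19 kg; either colour may be the heavier
- rack: wooden block fixed to the worktop, 90 mm (its x) by 200 mm (its y) by 34 mm tall, with two round sockets 51 mm across and 22 mm deep at y = -55 and +55 mm on its long axis. Origin: centre of its underside, on the worktop. A seated case has its underside 12 mm above the worktop and its cap 104 mm above it
- socket_1 (a point): centre of the floor of the rack's socket at the rack's own y = -55 mm, 12 mm above the worktop; the mouth is 22 mm higher. Either case may start in it, or in the other
- socket_2 (a point): centre of the floor of the rack's socket at the rack's own y = +55 mm, 12 mm above the worktop; the mouth is 22 mm higher
- mat: square black rubber mat with a yellow border line, 150 x 150 x 4 mm, fixed flat on the worktop. Origin: centre of its underside, on the worktop
- screwdriver: yellow-handled screwdriver lying flat, 185 x 24 x 26 mm, at the right; bystander, to be left alone. Origin: centre of its underside
- sanding_block: brown cork sanding block lying flat, 63 x 111 x 32 mm, at the left; bystander, to be left alone. Origin: centre of its underside
Things that resemble listed ones, but are neither listed nor needed, are in the scene too. What is shaped like the case_red but green is not meant.

How it is judged:
On the way, in this order (a step that is already met when the one before it is completed fails the run):
1. the red-capped case is held with its underside more than 50 mm above the worktop, clear of the rack, while the blue-capped one stands seated in the rack (height (world z) of case_red above 0.05 m and contact force between case_red and the fingers above 0.5 N and contact force between case_red and rack below 0.1 N and height (world z) of case_blue between 0.006 and 0.018 m and contact force between case_blue and the fingers below 0.1 N), for 0.3 s.
2. the blue-capped case is held with its underside more than 50 mm above the worktop, clear of the rack, while the red-capped one stands seated and released in the rack (height (world z) of case_blue above 0.05 m and contact force between case_blue and the fingers above 0.5 N and contact force between case_blue and rack below 0.1 N and height (world z) of case_red between 0.006 and 0.018 m and contact force between case_red and the fingers below 0.1 N), for 0.3 s.
At the end, for the whole second after the job is handed in: Heavier case held still (<0.03 m/s), upright (0.2 rad), underside 80 to 220 mm above the mat, within 50 mm of its centre; lighter one released, at rest, upright (0.12 rad) in a socket, within 6 mm of its floor. The lighter is told by its weight on the rack (under 2.75 N) (((height (world z) of case_red between 0.084 and 0.224 m and horizontal distance between case_red and mat below 0.05 m and angle between case_red's own z axis and vertical below 0.2 rad and linear speed of case_red below 0.03 m/s and contact force between case_red and the fingers above 1 N and height (world z) of case_blue between 0.006 and 0.018 m and angle between case_blue's own z axis and vertical below 0.12 rad and linear speed of case_blue below 0.02 m/s and contact force between case_blue and the fingers below 0.1 N and contact force between case_blue and rack between 0.4 and 2.75 N) or (height (world z) of case_blue between 0.084 and 0.224 m and horizontal distance between case_blue and mat below 0.05 m and angle between case_blue's own z axis and vertical below 0.2 rad and linear speed of case_blue below 0.03 m/s and contact force between case_blue and the fingers above 1 N and height (world z) of case_red between 0.006 and 0.018 m and angle between case_red's own z axis and vertical below 0.12 rad and linear speed of case_red below 0.02 m/s and contact force between case_red and the fingers below 0.1 N and contact force between case_red and rack between 0.4 and 2.75 N))); the arm keeps its last pose, push and grip.
It fails at once if a case is tipped by more than 0.6 rad (angle between any of case_red, case_blue's own z axis and vertical above 0.6 rad).
It fails at once if a bystander (screwdriver, sanding block) is moved by more than 30 mm (distance of any of screwdriver, sanding_block from where it was at the start of the episode above 0.03 m).
It also fails if it takes over 72 s, if anything falls off the work surface, if the arm or the gripper's body presses on something with over 40 N, if the wrist force passes 120 N, or if a joint passes its speed limit or range.

## Working session

There is one attempt and no reset: what is moved stays moved. The work goes in short steps, Python scripts to look and compute and a shell command to move; the robot and the scene stay as the last step left them, time stands still between calls to the robot, and variables do not carry over. Pictures are saved under pics/ and viewed, and the job is handed in when it is done.

```bash
ls; mkdir -p pics; cat > h.py <<'E'
import numpy as np, cv2
from plant import r, vision, job
def snap(name,fn):
    c=vision.get_calibration(name); p,d=vision.snapshot(name)
    cv2.imwrite('pics/'+fn,p); np.savez('pics/'+fn[:-4]+'.npz',p=p,d=d,K=c['mtx'],E=c['extrinsics'])
    return p,d,c
def cloud(fn):
    z=np.load('pics/'+fn+'.npz'); d=z['d'];K=z['K'];E=z['E']
    v,u=np.mgrid[:480,:640]
    P=np.stack([(u-K[0,2])/K[0,0]*d,(v-K[1,2])/K[1,1]*d,d],-1)
    W=P@E[:3,:3].T+E[:3,3]; W[d<=0]=np.nan
    return z['p'],W,z
E
python3 - <<'E'
from h import *
print(r.get_obs())
for n in ('scene','top','wrist'):
    p,d,c=snap(n,n+'0.png'); print(n,c['extrinsics'].round(3).tolist(),c['mtx'].round(1).tolist())
E
```

```text
pics
{'time_s': 0.0, 'q': array([ 1.21168357e+00,  5.28380579e-02,  1.40172848e+00, -1.01721851e-05,
        1.68859061e+00, -7.03162717e-02]), 'joint_velocities': array([-0.00012771, -0.00129596,  0.00113804, -0.00078513,  0.0004974 ,
       -0.00011948]), 'joint_efforts': array([-3.24701477e-04, -3.81656206e+01, -3.60191596e+01, -5.78309368e-05,
        6.00487096e-03, -1.75567413e-05]), 'position': array([0.14940291, 0.50298101, 0.23046985]), 'orientation': array([-0.99477044,  1.33343556,  0.99335139]), 'contact_force': array([0.36472345, 0.28454024, 0.35907788]), 'wrist_torque': array([-0.03349502, -0.04024963,  0.00129903]), 'finger_gap': 0.9971292024316432}
scene [[0.775, -0.388, 0.5, -0.079], [-0.632, -0.474, 0.612, -0.709], [-0.001, -0.79, -0.613, 0.79], [0.0, 0.0, 0.0, 1.0]] [[433.1, 0.0, 320.9], [0.0, 433.1, 233.3], [0.0, 0.0, 1.0]]
top [[0.008, -0.981, 0.195, 0.289], [-1.0, -0.009, -0.008, 0.014], [0.009, -0.195, -0.981, 1.264], [0.0, 0.0, 0.0, 1.0]] [[512.3, 0.0, 319.5], [0.0, 512.3, 234.7], [0.0, 0.0, 1.0]]
wrist [[0.285, 0.922, 0.261, 0.084], [0.959, -0.273, -0.079, 0.523], [-0.002, 0.273, -0.962, 0.373], [0.0, 0.0, 0.0, 1.0]] [[407.4, 0.0, 313.9], [0.0, 407.4, 242.7], [0.0, 0.0, 1.0]]
```

View pics/scene0.png

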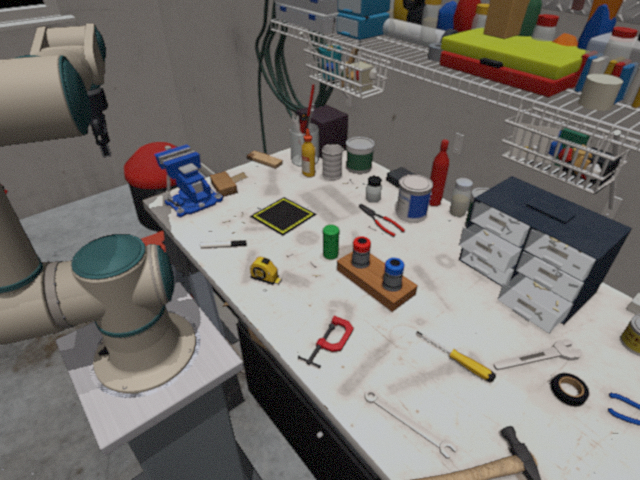

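View pics/top0.png

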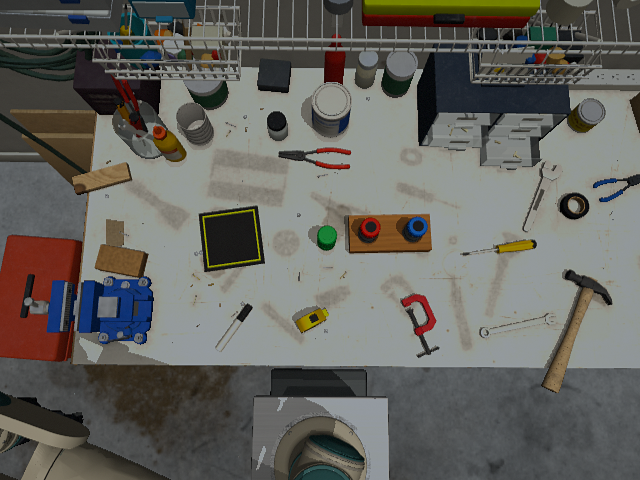

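View pics/wrist0.png

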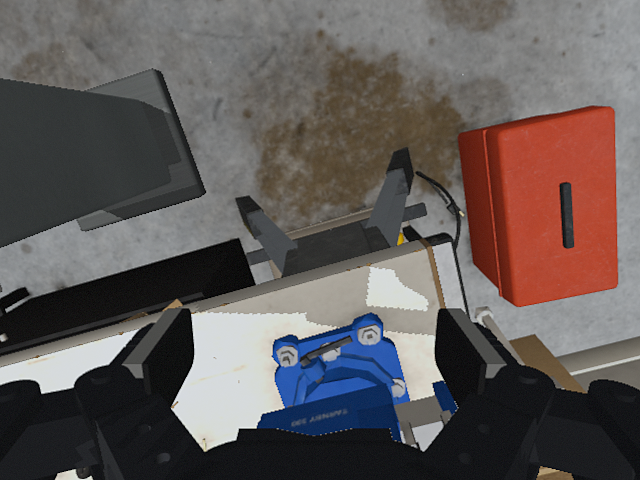

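The top view shows the red cap at (369,229), the blue cap at (416,228), the rack spanning (348–431, 214–252), the mat centred near (231,238), and the green decoy at (327,237). Next I'll measure these from the depth of both fixed cameras.

```bash
cat > m.py <<'E'
from h import *
def seg(fn,col):
    p,W,z=cloud(fn); hsv=cv2.cvtColor(p,cv2.COLOR_BGR2HSV); H,S,V=[hsv[...,i].astype(int) for i in range(3)]
    m={'red':((H<6)|(H>174))&(S>170)&(V>80),'blue':(H>100)&(H<118)&(S>150)&(V>70),'green':(H>45)&(H<75)&(S>150),'yellow':(H>24)&(H<33)&(S>120)&(V>80)}[col]
    return m,W
def fitc(xy,rad=None):
    A=np.c_[2*xy,np.ones(len(xy))]; s=np.linalg.lstsq(A,(xy**2).sum(1),rcond=None)[0]
    return s[:2],np.sqrt(s[2]+s[0]**2+s[1]**2)
E
python3 - <<'E'
from m import *
box=dict(x=(0.3,0.75),y=(-0.3,0.3))
for fn in ('top0','scene0'):
    for c in ('red','blue','green'):
        m,W=seg(fn,c); q=W[m]; q=q[(q[:,0]>.35)&(q[:,0]<.62)&(q[:,1]>-.3)&(q[:,1]<.08)&(q[:,2]>.03)&(q[:,2]<.2)]
        if len(q)==0: print(fn,c,'none');continue
        zt=np.percentile(q[:,2],97); t=q[q[:,2]>zt-.004]
        hull=cv2.convexHull(t[:,:2].astype(np.float32)*1000); ce,ra=cv2.minEnclosingCircle(hull)
        print(fn,c,len(q),'ztop',zt.round(4),'n',len(t),'med',np.median(t,0).round(4),'circ',np.round(ce,1),round(ra,1),'min/max',q.min(0).round(3),q.max(0).round(3))
    m,W=seg(fn,'yellow'); q=W[m]; q=q[(q[:,0]>.3)&(q[:,0]<.65)&(q[:,1]>.08)&(q[:,1]<.35)&(q[:,2]<.02)&(q[:,2]>-.01)]
    rc=cv2.minAreaRect((q[:,:2]*1000).astype(np.float32)); print(fn,'mat',rc,np.median(q[:,2]))
    # rack top
    p,W,z=cloud(fn); hsv=cv2.cvtColor(p,cv2.COLOR_BGR2HSV)
    k=(W[...,2]>.026)&(W[...,2]<.042)&(W[...,0]>.35)&(W[...,0]<.62)&(W[...,1]>-.28)&(W[...,1]<.0)&(hsv[...,1]>80)&(hsv[...,0]<20)&(hsv[...,0]>4)
    q=W[k]; rc=cv2.minAreaRect((q[:,:2]*1000).astype(np.float32)); print(fn,'rack',len(q),rc,np.median(q[:,2]))
    k=(abs(W[...,2])<.02)&(W[...,0]>.35)&(W[...,0]<.6)&(abs(W[...,1])<.25); print('table z',np.median(W[k][:,2]))
E
```

```text
top0 red 201 ztop 0.1083 n 89 med [ 0.5435 -0.1128  0.1059] circ [ 540.  -112.6] 22.2 min/max [ 0.518 -0.133  0.091] [ 0.561 -0.089  0.113]
top0 blue 207 ztop 0.1083 n 98 med [ 0.5466 -0.22    0.1059] circ [ 543.  -220.9] 21.6 min/max [ 0.521 -0.245  0.09 ] [ 0.565 -0.199  0.11 ]
top0 green 355 ztop 0.0964 n 130 med [ 0.521  -0.0122  0.094 ] circ [522.4 -12.1] 21.4 min/max [ 0.5   -0.034  0.033] [0.544 0.011 0.1  ]
top0 mat ((515.118408203125, 241.85321044921875), (160.57801818847656, 169.00918579101562), 8.369240760803223) 0.004882494525837888
top0 rack 2036 ((542.1447143554688, -167.41714477539062), (90.76725006103516, 200.2887725830078), 1.646388292312622) 0.034310879022477536
table z 0.0009688415403288353
scene0 red 177 ztop 0.1059 n 93 med [ 0.5355 -0.1178  0.1042] circ [ 535.9 -113.4] 22.1 min/max [ 0.514 -0.137  0.086] [ 0.556 -0.095  0.107]
scene0 blue 209 ztop 0.1065 n 114 med [ 0.5359 -0.2276  0.1042] circ [ 540.7 -224.6] 21.1 min/max [ 0.519 -0.246  0.085] [ 0.562 -0.204  0.108]
scene0 green 341 ztop 0.0942 n 104 med [ 0.5182 -0.0161  0.0925] circ [518.9 -14.7] 20.5 min/max [ 0.498 -0.037  0.03 ] [0.539 0.003 0.097]
scene0 mat ((529.7551879882812, 226.98544311523438), (142.53834533691406, 138.95619201660156), 7.775673866271973) 0.004188865685215093
scene0 rack 1369 ((539.6452026367188, -168.35525512695312), (94.97562408447266, 200.68650817871094), 1.193796157836914) 0.0338620711671731
table z 0.00048535207248301404
```

```bash
cat >> h.py <<'E'
from scipy.spatial.transform import Rotation as R
def st():
    o=r.get_obs(); M=R.from_rotvec(o['orientation']).as_matrix()
    print('t',round(o['time_s'],2),'pos',o['position'].round(4),'toolx',M[:,0].round(3),'jaw deg',np.degrees(np.arctan2(M[1,2],M[0,2])).round(2),'F',o['contact_force'].round(2),'T',o['wrist_torque'].round(2),'gap',round(o['finger_gap'],3),'q',o['q'].round(2))
    return o
E
python3 - <<'E'
from m import *
st()
p,W,z=cloud('top0')
for fn in ('top0','scene0'):
    m,W=seg(fn,'yellow'); q=m&(W[...,0]>.42)&(W[...,0]<.62)&(W[...,1]>.12)&(W[...,1]<.33)&(W[...,2]<.012)
    n,l,s,c=cv2.connectedComponentsWithStats(q.astype(np.uint8)); i=1+np.argmax(s[1:,4]); k=W[l==i]
    print(fn,s[i],cv2.minAreaRect((k[:,:2]*1000).astype(np.float32)),k[:,2].mean())
E
```

```text
t 0.15 pos [0.1494 0.5031 0.2307] toolx [-0.    -0.001 -1.   ] jaw deg 73.45 F [-0.97  0.48 -0.23] T [ 0.08 -0.01  0.06] gap 1.001 q [ 1.21  0.05  1.4  -0.    1.69 -0.07]
top0 [202 209  59  59 412] ((530.263671875, 226.20962524414062), (135.1990203857422, 133.63082885742188), 8.396660804748535) 0.0048879250095516
scene0 [253 198  60  36 340] ((529.7551879882812, 226.98544311523438), (142.53834533691406, 138.95619201660156), 7.775673866271973) 0.004299483879641108
```

The mat centre is at (0.530, 0.2265) and both views agree. The rack is at (0.541, -0.168), turned about 1.5°. Red sits at about (0.538, -0.113) and blue at about (0.542, -0.2225), with cap tops near 0.105. I'll grip with the jaws along world x, which needs a spin of -73.4° from here.

```bash
python3 -m pendant '[[0.1,-0.16,0.1,-0.03],[0.26,-0.41,0.3,-0.06],[0.4,-0.62,0.35,-0.09],[0.52,-0.82,0.35,-0.122]]' -1 
python3 -m pendant '[[0.13,-0.2,0,-0.03],[0.26,-0.41,0,-0.06],[0.4,-0.62,0,-0.09],[0.52,-0.82,0,-0.122]]'
python3 -m pendant '[[0.13,-0.2,0,-0.03],[0.26,-0.41,0,-0.06],[0.4,-0.62,0,-0.09],[0.52,-0.82,0,-0.122]]'
python3 -m pendant '[[0.13,-0.2,0,-0.03],[0.26,-0.41,0,-0.06],[0.4,-0.62,0,-0.09],[0.52,-0.82,0,-0.122]]'
python3 -m pendant '[[0.13,-0.2,0,-0.03],[0.26,-0.41,0,-0.06],[0.4,-0.62,0,-0.09],[0.51,-0.82,0,-0.122],[0.51,-0.82,0,-0.122],[0.51,-0.82,0,-0.122]]'
python3 - <<'E'
from h import *
st(); snap('wrist','w1.png'); print(vision.get_calibration('wrist')['extrinsics'].round(3).tolist())
E
```

```text
time_s: 0.48
position: [0.2275, 0.3807, 0.2861]
orientation: [-0.797, 1.416, 0.799]
contact_force: [1.5, 0.5, -0.1]
finger_gap: 0.997
time_s: 0.82
position: [0.3055, 0.2566, 0.2836]
orientation: [-0.6, 1.486, 0.6]
contact_force: [0.4, 0.6, -0.1]
finger_gap: 0.999
time_s: 1.15
position: [0.3835, 0.1334, 0.2836]
orientation: [-0.401, 1.533, 0.401]
contact_force: [0.8, 0.2, 0.7]
finger_gap: 0.999
time_s: 1.48
position: [0.4615, 0.0103, 0.2835]
orientation: [-0.201, 1.562, 0.201]
contact_force: [1.6, 0.8, 0.5]
finger_gap: 1.001
time_s: 1.98
position: [0.5374, -0.1119, 0.2824]
orientation: [-0.001, 1.573, 0.002]
contact_force: [0.1, 0.4, 0.1]
finger_gap: 1.002
t 1.98 pos [ 0.5374 -0.1119  0.2824] toolx [-0.002  0.001 -1.   ] jaw deg 0.13 F [0.12 0.45 0.09] T [ 0.01  0.04 -0.01] gap 1.002 q [-0.27  0.12  1.23  0.    1.8  -0.27]
[[1.0, 0.005, -0.001, 0.538], [0.004, -0.962, -0.273, -0.041], [-0.002, 0.273, -0.962, 0.425], [0.0, 0.0, 0.0, 1.0]]
```

View pics/w1.png

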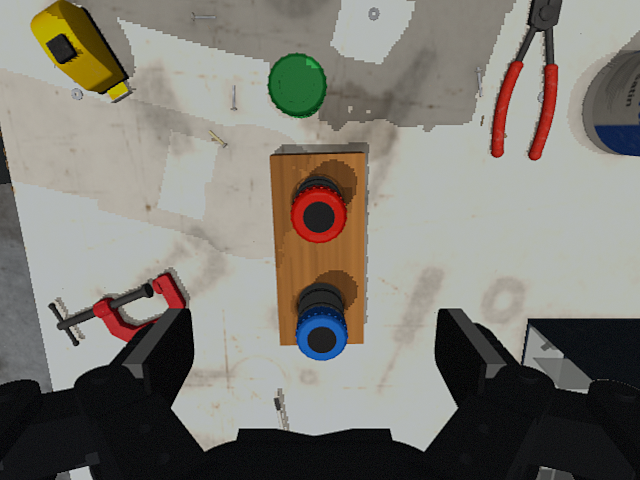

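```bash
cat >> m.py <<'E'
def caps(fn,zt=.104,ylo=-.3,yhi=.08):
    for c in ('red','blue'):
        m,W=seg(fn,c); m=m&(W[...,0]>.4)&(W[...,0]<.65)&(W[...,1]>ylo)&(W[...,1]<yhi)&(W[...,2]>.03)
        q=W[m]
        if len(q)<20: print(c,'none'); continue
        z=np.percentile(q[:,2],97); t=q[q[:,2]>z-.005]
        ce,ra=cv2.minEnclosingCircle((t[:,:2]*1000).astype(np.float32)); print(fn,c,len(t),'ztop',z.round(4),'circ',np.round(ce,1),round(ra,1))
E
python3 - <<'E'
from m import *
caps('w1')
p,W,z=cloud('w1'); hsv=cv2.cvtColor(p,cv2.COLOR_BGR2HSV)
k=(W[...,2]>.026)&(W[...,2]<.042)&(W[...,0]>.45)&(W[...,0]<.62)&(W[...,1]>-.3)&(W[...,1]<.0)&(hsv[...,1]>80)&(hsv[...,0]<20)&(hsv[...,0]>4)
n,l,s,c=cv2.connectedComponentsWithStats(k.astype(np.uint8)); i=1+np.argmax(s[1:,4]); q=W[l==i]
print(cv2.minAreaRect((q[:,:2]*1000).astype(np.float32)),np.median(q[:,2]))
E
```

```text
w1 red 1621 ztop 0.1051 circ [ 522.5 -110.7] 41.0
w1 blue 1235 ztop 0.105 circ [ 544.5 -220.4] 23.0
((543.093017578125, -166.7344970703125), (89.49449157714844, 200.23573303222656), 1.6823221445083618) 0.03365574454073203
```

The wrist view puts the red cap at (319,212), the blue cap at (322,335) and the green decoy at (297,85), and the fingers have clear room along x. The socket centres work out to red (0.540, -0.1125) and blue (0.543, -0.2225), and the cap top measures 0.105 in all three views. Going down on red.

```bash
python3 -m pendant '[[0.02,-0.004,-0.25,0],[0.02,-0.004,-0.5,0],[0.02,-0.004,-0.7,0],[0.02,-0.004,-0.8,0],[0.02,-0.004,-0.8,0]]' -1 
python3 -m pendant '[[0,0,-0.15,0],[0,0,-0.3,0],[0,0,-0.45,0],[0,0,-0.6,0],[0,0,-0.7,0],[0,0,-0.76,0],[0,0,-0.76,0],[0,0,-0.76,0]]'
python3 - <<'E'
from h import *
st(); snap('wrist','w2.png')
E
```

```text
time_s: 2.45
position: [0.538, -0.1093, 0.1596]
orientation: [-0.004, 1.578, 0.007]
contact_force: [0.7, 0.4, -0.1]
finger_gap: 1.003
time_s: 3.12
position: [0.541, -0.111, 0.0513]
orientation: [-0.005, 1.569, 0.004]
contact_force: [0.6, 0.3, 1.0]
finger_gap: 0.997
t 3.12 pos [ 0.541  -0.111   0.0513] toolx [ 0.002 -0.    -1.   ] jaw deg 0.3 F [0.58 0.34 0.98] T [-0.03 -0.07 -0.04] gap 0.997 q [-0.27  0.26  1.54  0.    1.34 -0.27]
```

View pics/w2.png

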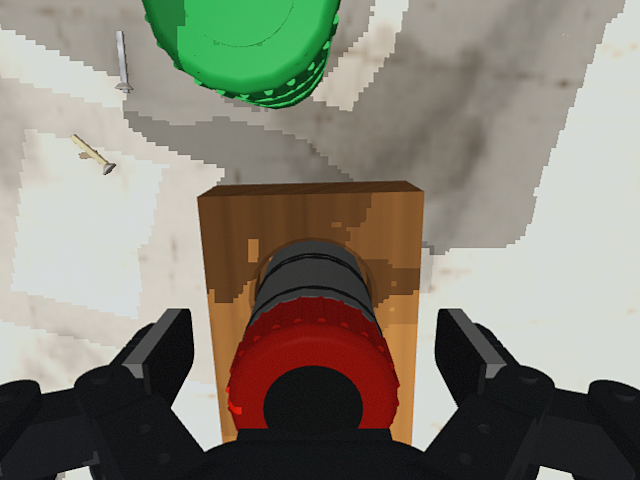

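The red case sits centred between the fingers: its axis is near column 314 and the finger midpoint is 314. Closing on it.

```bash
python3 -m pendant '[[0,0,0,0],[0,0,0,0],[0,0,0,0],[0,0,0,0],[0,0,0,0],[0,0,0,0],[0,0,0,0],[0,0,0,0]]' 1
python3 -c "from h import *; st()"
```

```text
time_s: 3.83
position: [0.541, -0.1114, 0.051]
orientation: [-0.004, 1.569, 0.003]
contact_force: [-1.1, 0.2, 5.7]
finger_gap: 0.533
t 3.83 pos [ 0.541  -0.1114  0.051 ] toolx [ 0.002 -0.001 -1.   ] jaw deg 0.25 F [-1.14  0.16  5.7 ] T [ 0.04  0.23 -0.01] gap 0.533 q [-0.27  0.26  1.54 -0.    1.34 -0.27]
```

```bash
python3 -m pendant '[[0,0,0.04,0],[0,0,0.1,0],[0,0,0.2,0],[0,0,0.3,0],[0,0,0.4,0],[0,0,0.5,0],[0,0,0.55,0],[0,0,0.6,0]]' 
python3 -m pendant '[[0,0,0,0],[0,0,0,0],[0,0,0,0],[0,0,0,0]]' 
python3 -c "from h import *; st()"
python3 -m pendant '[[0,0,0,0],[0,0,0,0],[0,0,0,0],[0,0,0,0]]' 
python3 - <<'E'
from h import *
o=st(); print(o['joint_efforts'].round(2)); snap('wrist','w3.png');snap('scene','s3.png')
E
```

```text
time_s: 4.5
position: [0.5405, -0.1113, 0.1408]
orientation: [-0.004, 1.57, 0.003]
contact_force: [-0.4, -0.1, -0.2]
finger_gap: 0.541
time_s: 4.83
position: [0.5399, -0.1111, 0.1387]
orientation: [-0.003, 1.573, 0.004]
contact_force: [0.7, -0.7, -1.1]
finger_gap: 0.543
t 4.83 pos [ 0.5399 -0.1111  0.1387] toolx [-0.002  0.001 -1.   ] jaw deg 0.25 F [ 0.71 -0.69 -1.15] T [-0.    0.01  0.03] gap 0.543 q [-0.27  0.17  1.45  0.    1.51 -0.27]
time_s: 5.17
position: [0.5403, -0.1112, 0.1396]
orientation: [-0.003, 1.571, 0.004]
contact_force: [0.5, 1.3, -1.0]
finger_gap: 0.538
t 5.17 pos [ 0.5403 -0.1112  0.1396] toolx [-0.  0. -1.] jaw deg 0.25 F [ 0.53  1.28 -1.  ] T [-0.01  0.07 -0.05] gap 0.538 q [-0.27  0.17  1.45  0.    1.51 -0.27]
[ -0.   -42.51 -35.43  -0.     0.     0.  ]
```

View pics/s3.png

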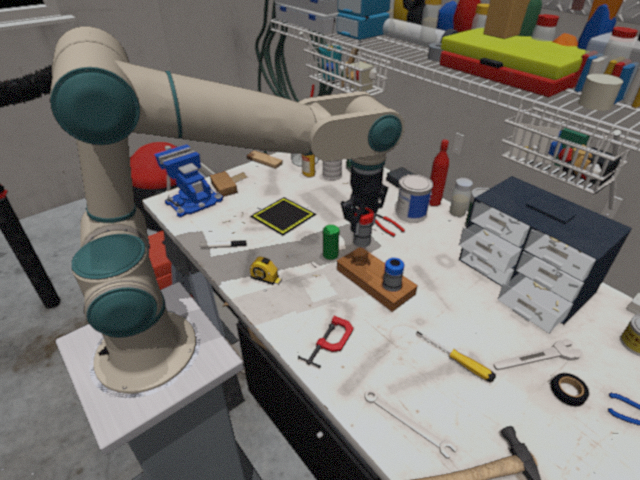

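View pics/w3.png

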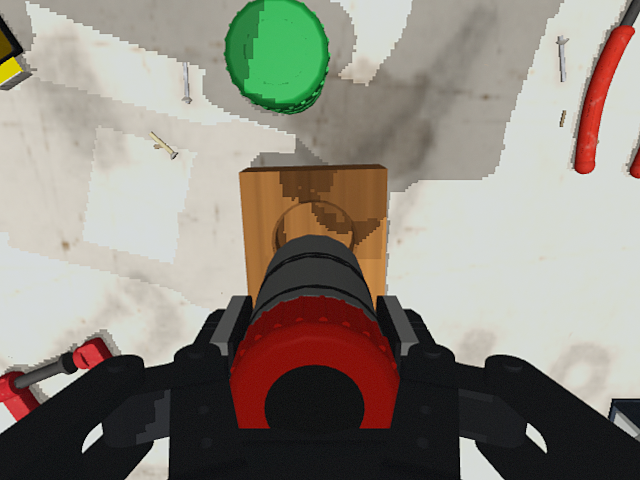

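In the wrist view red is held clear of its empty socket at (313,235) and upright. The force is only about -1 N, so red looks like the light one at roughly 0.1 kg. Putting it back in the same socket.

```bash
python3 -m pendant '[[0,0,-0.1,0],[0,0,-0.2,0],[0,0,-0.3,0],[0,0,-0.4,0],[0,0,-0.48,0],[0,0,-0.53,0],[0,0,-0.57,0],[0,0,-0.59,0]]' 
python3 -m pendant '[[0,0,0,0],[0,0,0,0],[0,0,0,0]]' 
python3 - <<'E'
from h import *
o=st(); snap('wrist','w4.png')
E
```

```text
time_s: 5.93
position: [0.5403, -0.1112, 0.0509]
orientation: [-0.003, 1.571, 0.004]
contact_force: [-8.5, 1.1, 19.0]
finger_gap: 0.539
time_s: 6.18
position: [0.5407, -0.1114, 0.0519]
orientation: [-0.004, 1.57, 0.003]
contact_force: [-0.3, -0.1, -1.3]
finger_gap: 0.537
t 6.18 pos [ 0.5407 -0.1114  0.0519] toolx [ 0.001 -0.    -1.   ] jaw deg 0.25 F [-0.27 -0.12 -1.34] T [-0.06 -0.01 -0.03] gap 0.537 q [-0.27  0.26  1.54  0.    1.34 -0.27]
```

View pics/w4.png

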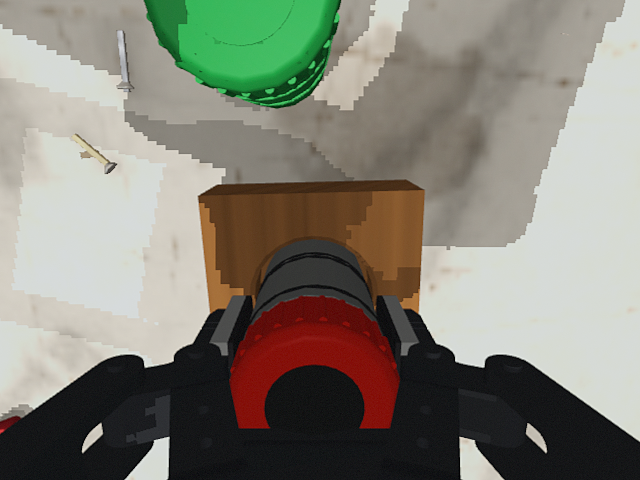

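Red is back in its socket, about 1 mm above where it was gripped. Releasing, rising and checking.

```bash
python3 -m pendant '[[0,0,0,0],[0,0,0,0],[0,0,0,0],[0,0,0,0],[0,0,0,0],[0,0,0,0],[0,0,0,0],[0,0,0,0]]' -1
python3 -c "from h import *; st()"
python3 -m pendant '[[0,0,0.1,0],[0,0,0.3,0],[0,0,0.5,0],[0,0,0.7,0],[0,0,0.85,0],[0,0,0.95,0],[0,0,1,0],[0,0,1,0]]' 
python3 -m pendant '[[0.01,-0.2,0,0],[0.02,-0.4,0,0],[0.02,-0.6,0,0],[0.02,-0.73,0,0],[0.02,-0.73,0,0],[0.02,-0.73,0,0],[0.02,-0.73,0,0]]' 
python3 - <<'E'
from m import *
o=st(); snap('wrist','w5.png'); snap('top','t5.png'); caps('w5'); caps('t5')
E
```

```text
time_s: 6.9
position: [0.5404, -0.1112, 0.0513]
orientation: [-0.004, 1.571, 0.003]
contact_force: [0.0, 1.0, 0.2]
finger_gap: 1.0
t 6.9 pos [ 0.5404 -0.1112  0.0513] toolx [ 0. -0. -1.] jaw deg 0.26 F [0.04 0.95 0.24] T [ 0.01  0.02 -0.01] gap 1.0 q [-0.27  0.26  1.54  0.    1.34 -0.27]
time_s: 7.57
position: [0.541, -0.1114, 0.2031]
orientation: [-0.004, 1.567, 0.003]
contact_force: [0.1, 0.6, -0.7]
finger_gap: 0.999
time_s: 8.15
position: [0.5431, -0.22, 0.2]
orientation: [-0.003, 1.572, 0.005]
contact_force: [0.4, -0.1, -0.2]
finger_gap: 1.0
t 8.15 pos [ 0.5431 -0.22    0.2   ] toolx [-0.002  0.001 -1.   ] jaw deg 0.27 F [ 0.35 -0.08 -0.24] T [-0.06  0.04 -0.03] gap 1.0 q [-0.45  0.24  1.26  0.    1.65 -0.45]
w5 red 3832 ztop 0.1049 circ [ 541.6 -112.3] 23.1
w5 blue 2692 ztop 0.1049 circ [ 544.5 -221.6] 22.9
t5 red 117 ztop 0.1082 circ [ 539.6 -112.2] 21.7
t5 blue 39 ztop 0.1072 circ [ 552.7 -230.9] 14.8
```

View pics/w5.png

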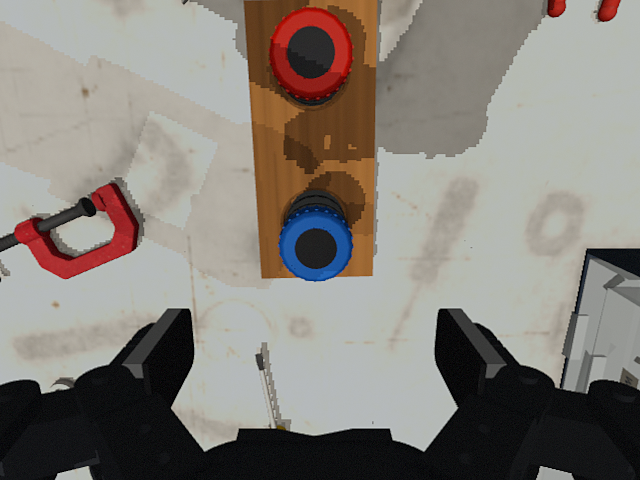

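Red (311,53) and blue (316,247) both measure a cap top of 0.1049, so red is fully seated. Descending on blue.

```bash
python3 -m pendant '[[0,-0.01,-0.2,0],[0,-0.01,-0.4,0],[0,-0.01,-0.55,0],[0,-0.01,-0.7,0],[0,-0.01,-0.85,0],[0,-0.01,-0.95,0],[0,-0.01,-1,0],[0,-0.01,-1,0]]'
python3 -m pendant '[[0,0,0,0],[0,0,0,0],[0,0,0,0],[0,0,0,0],[0,0,0,0],[0,0,0,0],[0,0,0,0],[0,0,0,0]]' 1
python3 -c "from h import *; st()"
python3 -m pendant '[[0,0,0.04,0],[0,0,0.1,0],[0,0,0.2,0],[0,0,0.3,0],[0,0,0.4,0],[0,0,0.5,0],[0,0,0.55,0],[0,0,0.6,0]]' 
python3 -m pendant '[[0,0,0,0],[0,0,0,0],[0,0,0,0],[0,0,0,0]]' 
python3 -c "from h import *; st()"
python3 -m pendant '[[0,0,0,0],[0,0,0,0],[0,0,0,0],[0,0,0,0]]' 
python3 - <<'E'
from m import *
o=st(); print(o['joint_efforts'].round(2)); snap('wrist','w6.png');snap('scene','s6.png'); caps('w6'); caps('s6')
E
```

```text
time_s: 8.92
position: [0.5425, -0.221, 0.0493]
orientation: [-0.003, 1.574, 0.006]
contact_force: [-0.4, -0.1, -0.0]
finger_gap: 1.004
time_s: 9.58
position: [0.5441, -0.2226, 0.0532]
orientation: [-0.004, 1.568, 0.003]
contact_force: [-1.3, 0.8, 5.2]
finger_gap: 0.545
t 9.58 pos [ 0.5441 -0.2226  0.0532] toolx [ 0.002 -0.001 -1.   ] jaw deg 0.25 F [-1.27  0.83  5.2 ] T [0.15 0.28 0.01] gap 0.545 q [-0.45  0.35  1.42  0.    1.36 -0.46]
time_s: 10.25
position: [0.5433, -0.2223, 0.1421]
orientation: [-0.004, 1.57, 0.003]
contact_force: [-0.3, -0.2, -4.5]
finger_gap: 0.54
time_s: 10.58
position: [0.5428, -0.222, 0.14]
orientation: [-0.003, 1.573, 0.004]
contact_force: [-0.2, -0.1, -5.6]
finger_gap: 0.539
t 10.58 pos [ 0.5428 -0.222   0.14  ] toolx [-0.002  0.001 -1.   ] jaw deg 0.25 F [-0.24 -0.12 -5.58] T [-0.01  0.   -0.05] gap 0.539 q [-0.45  0.27  1.34  0.    1.53 -0.46]
time_s: 10.92
position: [0.5433, -0.2222, 0.1411]
orientation: [-0.003, 1.571, 0.004]
contact_force: [-0.1, -0.2, -5.4]
finger_gap: 0.544
t 10.92 pos [ 0.5433 -0.2222  0.1411] toolx [-0.  0. -1.] jaw deg 0.25 F [-0.06 -0.2  -5.4 ] T [-0.01  0.04  0.03] gap 0.544 q [-0.45  0.27  1.34  0.    1.53 -0.46]
[ -0.   -48.75 -37.47   0.    -0.    -0.  ]
w6 red 4577 ztop 0.1049 circ [ 541.4 -112.6] 22.9
w6 blue 10163 ztop 0.1924 circ [ 544.4 -220.3] 23.1
s6 red 104 ztop 0.1065 circ [ 519.5 -155.6] 64.4
s6 blue 78 ztop 0.1933 circ [ 537.9 -228.6] 28.5
```

View pics/w6.png

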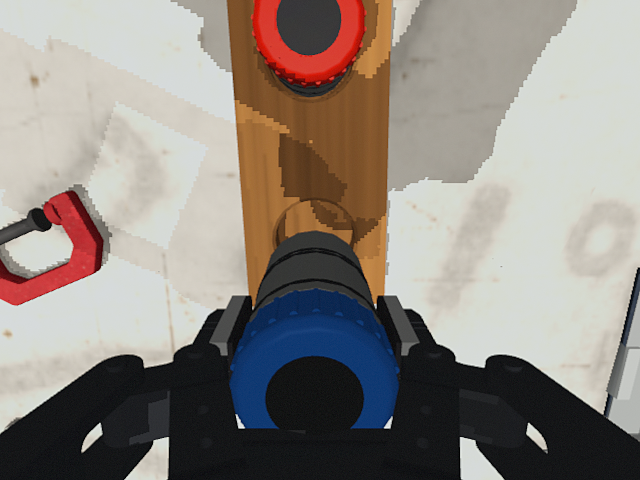

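View pics/s6.png

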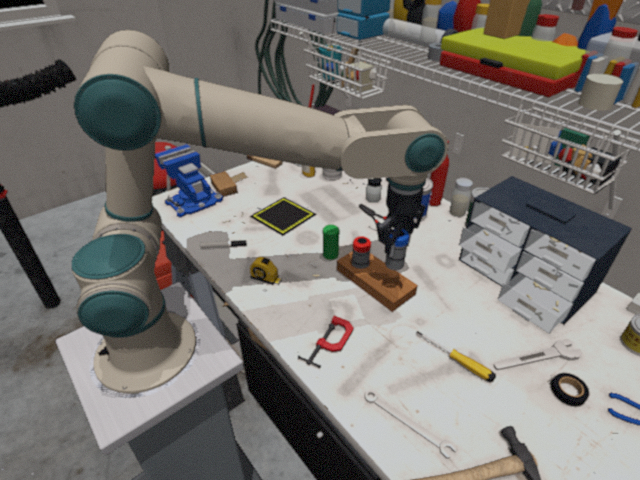

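Blue reads about -5.5 N, or roughly 0.55 kg, so blue is the heavy case and is held upright. Red at (309,20) is still seated with its cap top at 0.1049. Raising to clear the other cases, then carrying blue to the mat.

```bash
python3 -m pendant '[[0,0,0.06,0],[0,0,0.18,0],[0,0,0.32,0],[0,0,0.46,0],[0,0,0.56,0],[0,0,0.64,0],[0,0,0.66,0],[0,0,0.66,0]]' 
python3 -m pendant '[[0,0.05,0,0],[0,0.15,0,0],[0,0.3,0,0],[-0.01,0.45,0,0],[-0.02,0.62,0,0],[-0.02,0.8,0,0],[-0.03,1,0,0]]' 
python3 -m pendant '[[0,0.17,0,0],[0,0.34,0,0],[0,0.5,0,0],[-0.01,0.67,0,0],[-0.02,0.84,0,0],[-0.03,1,0,0]]' 
python3 -m pendant '[[0,0.17,0,0],[0,0.34,0,0],[0,0.5,0,0],[-0.01,0.66,0,0],[-0.02,0.8,0,0],[-0.03,0.9,0,0],[-0.03,0.97,0,0],[-0.03,0.99,0,0]]' 
python3 -m pendant '[[0,0,-0.04,0],[0,0,-0.1,0],[0,0,-0.18,0],[0,0,-0.24,0],[0,0,-0.28,0],[0,0,-0.3,0],[0,0,-0.3,0],[0,0,-0.3,0]]' 
python3 -m pendant '[[0,0,0,0],[0,0,0,0],[0,0,0,0],[0,0,0,0],[0,0,0,0],[0,0,0,0],[0,0,0,0],[0,0,0,0]]' 
python3 - <<'E'
from m import *
o=st(); print(o['joint_velocities'].round(4)); snap('wrist','w7.png');snap('scene','s7.png');snap('top','t7.png'); caps('w7',yhi=.4); caps('t7',yhi=.4);caps('s7',yhi=.4)
E
```

```text
time_s: 11.68
position: [0.5436, -0.2224, 0.2413]
orientation: [-0.004, 1.569, 0.003]
contact_force: [-0.5, -0.5, -4.9]
finger_gap: 0.545
time_s: 12.27
position: [0.5381, -0.07, 0.239]
orientation: [-0.003, 1.573, 0.004]
contact_force: [0.8, 0.7, -5.1]
finger_gap: 0.541
time_s: 12.77
position: [0.5331, 0.0804, 0.2391]
orientation: [-0.004, 1.573, 0.005]
contact_force: [0.5, -0.3, -4.6]
finger_gap: 0.542
time_s: 13.43
position: [0.5287, 0.2284, 0.2392]
orientation: [-0.006, 1.573, 0.005]
contact_force: [-0.5, 0.3, -5.5]
finger_gap: 0.54
time_s: 14.1
position: [0.53, 0.2261, 0.1954]
orientation: [-0.003, 1.57, 0.003]
contact_force: [0.5, -0.0, -4.2]
finger_gap: 0.541
time_s: 14.77
position: [0.5298, 0.2263, 0.1953]
orientation: [-0.003, 1.571, 0.003]
contact_force: [0.2, -0.0, -5.3]
finger_gap: 0.542
t 14.77 pos [0.5298 0.2263 0.1953] toolx [ 0. -0. -1.] jaw deg 0.25 F [ 0.16 -0.04 -5.33] T [-0.05 -0.02  0.01] gap 0.542 q [ 0.34  0.21  1.3  -0.    1.63  0.34]
[-0.0005  0.0002 -0.0004 -0.0003  0.0013  0.0012]
red none
w7 blue 10185 ztop 0.2466 circ [531.  228.4] 23.0
t7 red 127 ztop 0.1082 circ [ 538.9 -112. ] 21.9
blue none
s7 red 99 ztop 0.1063 circ [ 536.9 -114. ] 21.4
s7 blue 42 ztop 0.2474 circ [530.2 222.2] 22.9
```

View pics/w7.png

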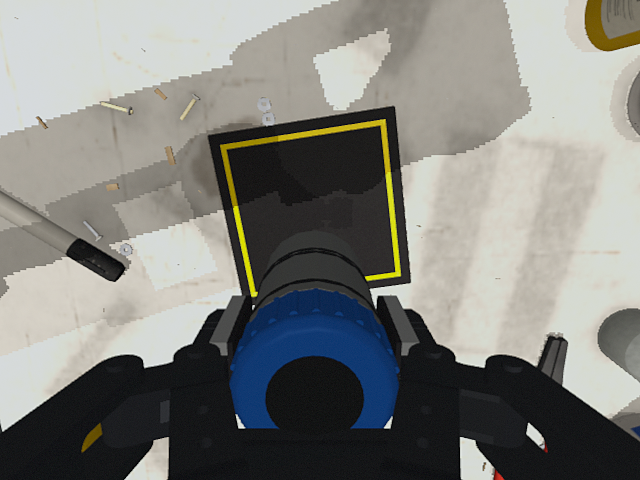

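View pics/s7.png

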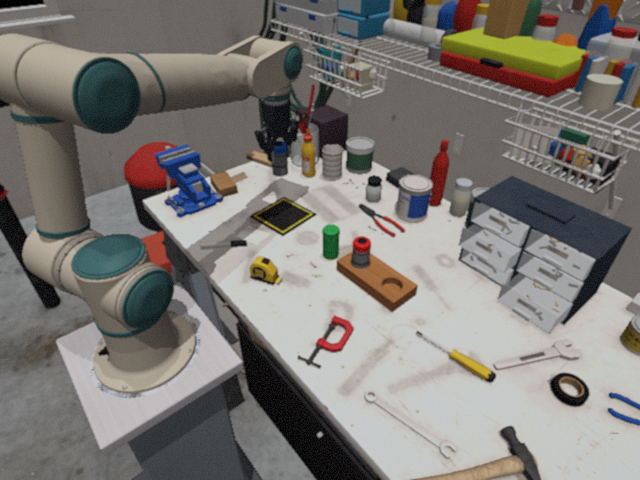

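View pics/t7.png

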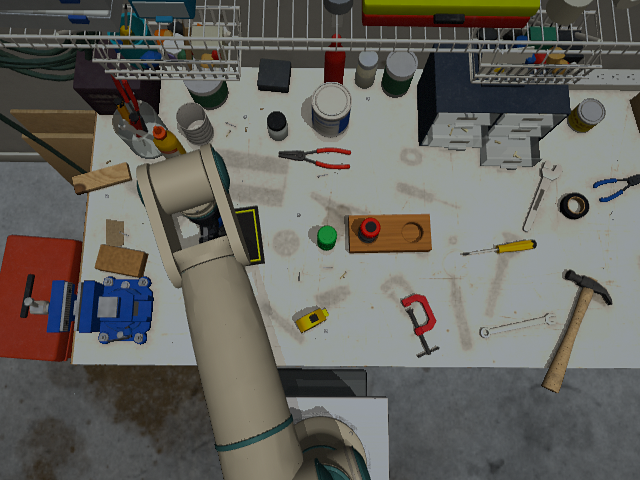

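Blue is held upright at (0.531, 0.228), within 2 mm of the mat centre. Its cap top is 0.247, so the underside is about 0.155, or 151 mm above the mat. The top view shows red standing in its socket at (369,229), and the screwdriver (500,247) and cork block (121,260) unmoved. Handing in.

```bash
python3 -c "
from h import *
st(); job.close_job()"
```

```text
t 14.92 pos [0.5299 0.2262 0.1952] toolx [ 0. -0. -1.] jaw deg 0.25 F [-0.39  0.01 -5.4 ] T [ 0.    0.01 -0.01] gap 0.542 q [ 0.34  0.21  1.3  -0.    1.63  0.34]
the job is handed in; nothing more can be done
```

I lifted the red-capped case and it pulled down with about 1.1 N (roughly 0.1 kg), so it is the lighter one. I stood it back in its own socket. The blue-capped case pulled down with about 5.4 N (roughly 0.55 kg), so I carried it to the mat as the heavier one and handed in at 14.9 s.

**Last checks:**
- **Blue case:** it is held upright and still, within about 2 mm of the mat centre in the wrist view. Its underside is about 151 mm above the mat.
- **Red case:** it is released and seated. Its cap top measured 0.105 m, the same as before I lifted it.
- **Bystanders:** the screwdriver and sanding block look unmoved in the final top picture.

**Disagreements and limits:**
- **Camera spread:** the cameras differed by 2–6 mm in position and up to 4 mm in height, all within the margins allowed.
- **Contact force:** there was a brief 19 N at the wrist when red touched down in its socket, below both force limits.
- **Red's weight on the rack:** I could only infer this from the lift, not measure it directly.

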